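Bring the mill over the bowl, mesh its spindle and keep it pressed

TASK

Slide the pepper mill's carrier along its rail until it clicks into the station above the empty amber glass bowl. Then take the T-handled spindle from its porcelain stand, turn it so that its cross-shaped splines mesh with the socket in the mill, slide it fully home and press it down against the spring as far as it goes. Finish while still holding it pressed down, with the bowl, the spoon rests and the other pepper grinder left where they are.

Things in the scene. Friction and masses are not known exactly. Their poses are not given: they have to be found in the camera images.
- rail: Fixed slide rail, 130 x 328 mm, two steel bars (tops 82 mm above the table) along its y axis, between beech end blocks 82 mm high. Origin on the table under its middle; z up. Its yaw varies. The front (-x) bar has a notch at each of the two stations.
- station_left (a point): Station at the rail's +y end: y = +100 mm from the rail's middle, 83 mm above the table. Same axes as the rail.
- station_right (a point): Station at the rail's -y end: y = -100 mm from the rail's middle, 83 mm above the table. Same axes as the rail.
- carrier (a joint): Position (m) of the carrier along the rail's y axis: 0 in the middle, +0.100 clicked into the left station, -0.100 into the right one, stops at +-0.115. It slides with about 1 N of friction and stays where it is left; within about 4 mm of a station a sprung ball draws it into the notch, and about 7 N pulls it out again.
- tab (a point): Centre of the top face of the carrier's upright black push tab: 20 mm along the rail's x, 14 mm along its y, 44 mm tall above the carrier plate, top 139 mm above the table, on the robot's side of the mill (76 mm from the mill's axis towards the rail's -x). Can be pushed from either side or pinched across its 14 mm. Same axes as the rail.
- outlet (a point): Lower end of the mill's outlet, on the mill's axis, 71 mm above the table. The carrier above it is an aluminium plate (150 x 90 x 12 mm, underside 83 mm above the table) bearing the open black round mill body (86 mm across, its rim 135 mm above the table).
- socket (a point): Mouth centre (top face) of the mill's 43 mm square steel drive block, on the mill's axis, 147 mm above the table when unpressed, 12 mm above the mill's rim; moves and turns with the block. Socket: a cross of two slots along this point's x and y, each 33 mm long, 9.4 wide, 30 deep, so the spindle fits at any quarter turn. The block turns with slight friction (0.05 N m); its yaw varies.
- press (a joint): How far (m) the drive block is pressed down against its spring: 0 up, 0.010 at its lower stop. It begins to move at about 5 N and takes about 12 N at the bottom; it springs back when released.
- spindle: Loose upright spindle, 90 mm tall, about 150 g. Origin: centre of its lower end, z up. A steel cross of two blades along x and y, each 30 mm long, 7 thick, up to z = 26 mm (lowest 5 mm tapered to 26 x 4.5); a collar 36 mm across, z = 26 to 32, that rests on the drive block when home; a shaft 16 mm across; a black T-handle 60 mm along x, 22 along y, z = 60 to 90.
- stand: Fixed white porcelain stand, 68 mm across, 28 mm high, with a round well 36 mm across whose floor lies 6 mm above the table; the spindle stands in it at any yaw. Origin on the table under its centre.
- bowl: Empty amber glass bowl, 92 mm across, 45 mm high, on the table under one of the two stations (either one). Origin at the centre of its underside.
- rest_a: White porcelain spoon rest, dish 88 mm across with a 40 mm tail, 14 mm high, on the table under the other station. Origin under the dish's centre. Leave alone.
- rest_b: A second, same spoon rest, standing off to the robot's left. Leave alone.
- grinder: Upright press-button pepper grinder in black plastic, 56 mm across, 158 mm tall, beyond the work. Origin at the centre of its underside. Leave alone.
There are look-alikes about, which are no part of the job. There is more than one size of the bowl; the job needs the largest.

How it is judged:
By the outcome, as a careful person would: the job done as asked, in the order asked, and still so for the second after the job is handed in, while the arm keeps its last pose, push and grip.
It also fails if it takes over 58 s, if anything falls off the work surface, if the arm or the gripper's body presses on something with over 40 N, if the wrist force passes 120 N, or if a joint passes its speed limit or range.

ROBOT

A 7-joint arm with a two-finger parallel gripper is mounted at the origin on the work surface. World frame = base frame: x ahead of the robot, y to its left, z up, the work surface at z = 0. Lengths are in mm, angles in rad, forces in N, time in s.
With the tool pointing down it reaches from about 350 to 900 mm from the base axis. Payload 7.2 kg.
Tool frame: the origin (TCP) lies on the front face of the gripper's body, between the roots of the fingers; the fingertips stand 73 mm ahead of it and the grasp point (between the pads) lies r.grasp_offset ahead of it (r.grasp_offset is the distance from the TCP to the grasp point, in mm); z points along the fingers, y is the line along which they close (so a half turn about z gives the same grasp; the last joint's range is limited). The gripper opens to 85 mm and grips with 20 to 120 N. Pads are 22 mm wide; open, the fingers measure 114 mm over their backs; the gripper's body (76 mm by 85 mm) begins 54 mm behind the grasp point. The pads swing forward as they close: fully open they stand 13 mm farther back than shut.
Start: joints at [-1.233, 0.411, -0.013, 1.596, 0.006, 1.134, -0.082], TCP at [246.73, 574.239, 303.897] pointing down, gripper open.
Joint ranges: [-2.95, 2.95], [-0.29, 1.99], [-1.47, 1.44], [0.14, 2.54], [-1.03, 4.17], [0.13, 1.85], [-2.86, 2.86]. Speed limits (rad/s): [2.39, 2.39, 3.01, 3.01, 3.14, 3.14, 3.14].

INTERFACE

Orientations are given as a unit quaternion [x, y, z, w].
In Python, from rig import r gives the robot as it stands. Calls block until the motion is done:
- r.movep(position, orientation): joint-space move of the TCP to a pose.
- r.move_linear(position, orientation=None, feed=150, threshold=None): straight line of the TCP; orientation=None keeps the orientation; feed is the mean speed in mm/s. With threshold (N) it stops when the force on the tool has changed by that much, and returns True; else False.
- r.move_joints(angles): joint-space move.
- r.open_gripper() and r.grab(grasp_force=None): open the fingers fully, or close them until they stop; grasp_force is the grip in N (None keeps the last).
- r.dwell(seconds).
- r.ik(position, orientation): joint angles nearest the present ones, or None.
- r.snapshot(name): name is "scene" or "top" or "wrist"; returns (picture, depth): 420x560x3 uint8, red, green, blue; 420x560 float32, mm along the optical axis (not along the pixel's ray), 0 where there is no reading.
- r.get_calibration(name): a dict with "camera_matrix" (3x3 intrinsics, pixels), "T" (4x4, takes a point from camera to world coordinates). Camera axes: x right, y down, z forward; pixel columns grow to the right and rows downward; lengths in mm; the calibration is good to about 2 mm. A picture is of the moment at which its call begins: read the wrist's pose just before it. get_calibration takes no time and is no camera call; for the wrist camera it gives the pose at the moment of the call.
A pose or a line that the arm cannot do raises r.Unreachable and nothing moves.
- r.close_job(): hands the job in; it is judged then, once.
Readings, each from a call of its own:
- r.get_time_s(): time.
- r.get_q(): joint angles.
- r.get_qd(): joint speeds.
- r.get_effort(): joint torques, N m.
- r.get_position(): TCP position.
- r.get_orientation(): TCP orientation.
- r.get_wrist_force(): force on the tool from outside, world axes, zero at the start.
- r.get_moment(): the same for the moment, N m.
- r.get_width(): opening from 0.0 (shut) to 1.0 (fully open).
- r.get_grasp_force(): force on a finger pad.
Only numpy, scipy, OpenCV 4.12 (cv2) and the standard library are available. Lean on these libraries where they do the work, as an engineer would, in place of code of your own. Each camera call takes 0.05 s, during which the arm holds its last target. There are 200 camera calls.

## Working session

There is one attempt and no reset: what is moved stays moved. The work goes in short steps, each a Python script; the robot and the scene stay as the last script left them, time stands still between calls to the robot, and variables do not carry over. Pictures are saved under pics/ and viewed, at most 10 in all, crops included, and the job is handed in when it is done.

```bash
mkdir -p pics && ls && cat > h.py <<'E'
from rig import r
import numpy as np, cv2
from scipy.spatial.transform import Rotation as R
def snap(name,fn=None):
    c=r.get_calibration(name); im,d=r.snapshot(name)
    np.savez('pics/%s.npz'%(fn or name),im=im,d=d,K=c['camera_matrix'],T=c['T'])
    if fn: cv2.imwrite('pics/%s.png'%fn,cv2.cvtColor(im,cv2.COLOR_RGB2BGR))
    return im,d,c
def cloud(f):
    z=np.load('pics/%s.npz'%f); K,T,d=z['K'],z['T'],z['d'].astype(float)
    v,u=np.mgrid[:d.shape[0],:d.shape[1]]
    p=np.stack([(u-K[0,2])/K[0,0]*d,(v-K[1,2])/K[1,1]*d,d],-1)
    w=p@T[:3,:3].T+T[:3,3]; w[d==0]=np.nan
    return w,z['im']
def ray(f,u,v,h):
    z=np.load('pics/%s.npz'%f); K,T=z['K'],z['T']
    a=T[:3,:3]@np.array([(u-K[0,2])/K[0,0],(v-K[1,2])/K[1,1],1]); o=T[:3,3]
    return o+a*(h-o[2])/a[2]
def down(yaw): # tool z down, tool y at world angle: yaw = direction of tool y (closing)
    y=np.array([np.cos(yaw),np.sin(yaw),0]); z=np.array([0,0,-1.]); x=np.cross(y,z)
    return R.from_matrix(np.stack([x,y,z],1)).as_quat()
E
python3 - <<'E'
from h import *
snap('scene','s0');snap('top','t0')
a=[cv2.imread('pics/%s.png'%n) for n in('s0','t0')]
print(r.grasp_offset,r.get_orientation(),r.get_time_s())
E
```

```text
pics
53.900000000000006 [ 2.01529749e-01  9.79482113e-01 -7.34529186e-04 -1.03470736e-04] 0.1
```

View pics/t0.png

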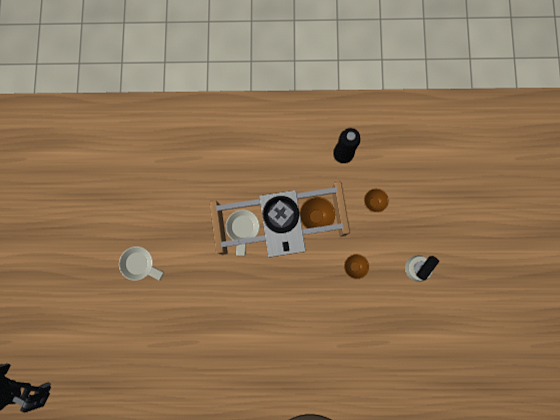

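View pics/s0.png

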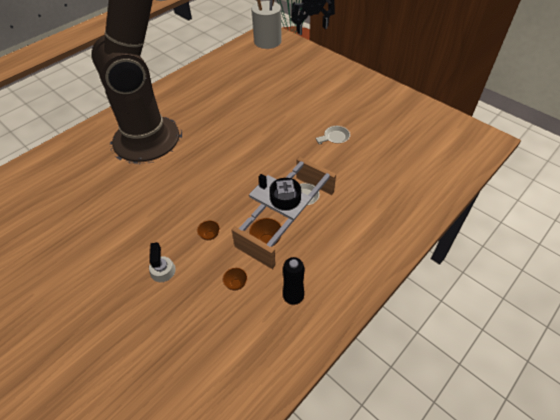

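The top picture shows three amber bowls: (318,212) under the right-hand (-y) station and the largest, with smaller ones at (376,200) and (356,266). The spoon rests are at (242,225) and (136,263), the tab at (285,246), the mill socket at (281,213), the spindle in its stand at (420,268), and the grinder at (346,145). Next is a close crop to check these choices.

```bash
python3 - <<'E'
from h import *
w,im=cloud('t0')
a=cv2.cvtColor(im,cv2.COLOR_RGB2BGR)[170:290,200:450]
cv2.imwrite('pics/c0.png',cv2.resize(a,None,fx=3.2,fy=3.2,interpolation=cv2.INTER_CUBIC))
for n,u,v in [('tab',285,246),('sock',281,213),('bowl',318,212),('b2',376,200),('b3',356,266),('handle',427,268),('stand',412,268),('grinder',346,145),('endL',217,227),('endR',342,208)]: print(n,w[v,u].round(1))
# bars (z~82) and tab top (z~139), plate (95)
for lo,hi,name in[(76,88,'bars/blocks'),(91,99,'plate'),(136,144,'tab'),(143,152,'block'),(84,110,'spindle')]:
    m=(w[...,2]>lo)&(w[...,2]<hi); m[:170]=0;m[290:]=0;m[:,:200]=0;m[:,450:]=0
    if name=='spindle': m[:,:395]=0
    elif name=='tab': m[:232]=0
    else: m[:,360:]=0
    p=w[m][:,:2].astype(np.float32)
    if len(p)>4: print(name,len(p),cv2.minAreaRect(p),p.mean(0))
E
```

```text
tab [513.5  58.1 141.4]
sock [593.2  67.5 115.2]
bowl [610.8 -26.8   3.7]
b2 [ 641.7 -178.5    2.7]
b3 [ 470.8 -121.9    2.7]
handle [ 463.6 -274.9   95.6]
stand [ 464.9 -257.2   29. ]
grinder [747.8 -85.4 149.8]
endL [564.1 223.9  83.6]
endR [609.3 -80.5  81.9]
bars/blocks 1618 ((574.2744140625, 71.97271728515625), (157.59249877929688, 328.7275390625), 8.590949058532715) [587.6793  74.9664]
plate 1162 ((570.949951171875, 66.49462890625), (149.6804656982422, 89.94086456298828), 8.461224555969238) [554.09283   63.896137]
tab 50 ((513.6773681640625, 58.052001953125), (18.336183547973633, 13.78132438659668), 0.813840389251709) [513.5821    57.800568]
block 230 ((567.8948974609375, 57.56501388549805), (100.16771697998047, 53.90549087524414), 27.819732666015625) [588.2118    68.813995]
spindle 261 ((463.87237548828125, -277.9832458496094), (22.939224243164062, 59.77802276611328), 49.10573959350586) [ 463.94507 -276.6608 ]
```

View pics/c0.png

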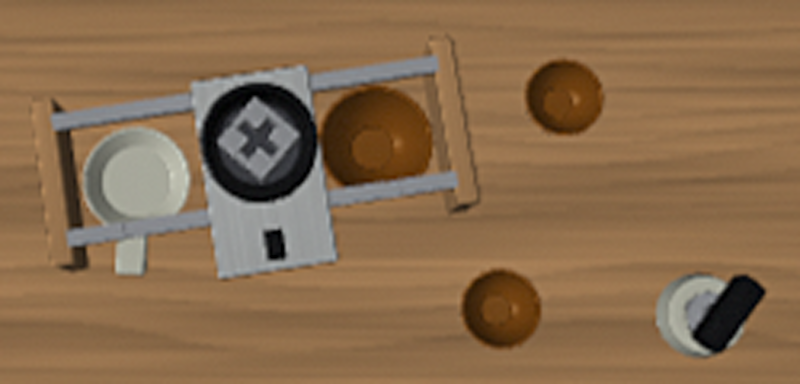

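The crop confirms it: the largest amber bowl is under the -y (right) station. The tab is at about (514,58) with the carrier near -5 mm, and the spindle handle's long axis is at about 139°. I'll pinch the tab now and slide it towards -y.

```bash
python3 - <<'E'
from h import *
a=np.radians(8.55); q=down(a+np.pi/2); go=r.grasp_offset
tab=np.array([513.6,58.0]); yh=np.array([-np.sin(a),np.cos(a)])
r.movep([*tab,240+go],q); snap('wrist','w1'); print(r.get_time_s(),r.get_position())
r.move_linear([*tab,126+go],feed=150); r.grab(40)
print(r.get_width(),r.get_wrist_force(),r.grasp_offset,r.get_time_s())
e=tab-95*yh
r.move_linear([*e,126+go],feed=60); print(r.get_position(),r.get_wrist_force(),r.get_width())
r.open_gripper(); print(r.get_wrist_force())
snap('top','t1');print(r.get_time_s())
w,im=cloud('t1')
for lo,hi,name in[(91,99,'plate'),(136,144,'tab')]:
    m=(w[...,2]>lo)&(w[...,2]<hi); m[:170]=0;m[290:]=0;m[:,:270]=0;m[:,365:]=0
    p=w[m][:,:2].astype(np.float32)
    if len(p)>4: print(name,len(p),cv2.minAreaRect(p),p.mean(0))
E
```

```text
2.2333 [513.61583116  58.99605646 293.84748569]
0.15518564298987145 [-1.68749776 -0.15444097  4.4540345 ] 53.900000000000006 3.7917
[527.89210151 -36.94481287 180.17947972] [-0.63273311 -4.52299597  4.92136357] 0.15705155582343805
[-0.10287852 -0.02928113 -0.07868348]
6.2667
plate 320 ((586.1207885742188, -27.059219360351562), (148.83372497558594, 89.56596374511719), 8.284212112426758) [630.277      -7.0845284]
tab 47 ((583.453857421875, 0.2381134033203125), (56.46321487426758, 139.09010314941406), 63.71835708618164) [618.795     -9.430897]
```

View pics/w1.png

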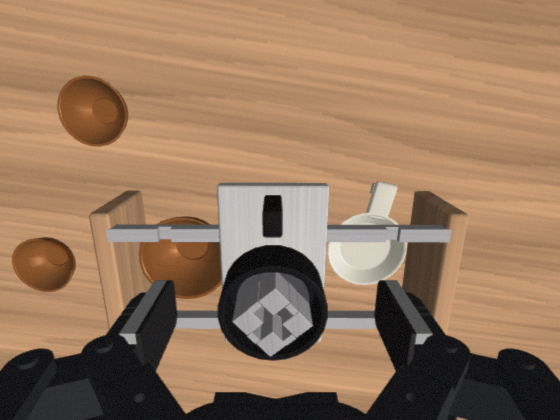

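w1 shows the mill on its plate with the tab at (272,215) and the socket at (273,313). The carrier has now moved 95 mm and reads about -99.7 mm. Next I measure the socket and the handle with the wrist camera.

```bash
cat >> h.py <<'E'
def rect(f,xy,rad,lo,hi):
    w,_=cloud(f); m=(np.hypot(w[...,0]-xy[0],w[...,1]-xy[1])<rad)&(w[...,2]>lo)&(w[...,2]<hi)
    p=w[m]; return len(p),cv2.minAreaRect(p[:,:2].astype(np.float32)),np.median(p[:,2])
E
python3 - <<'E'
from h import *
print(rect('w1',[588.8,69.4],33,142,152), rect('w1',[513.6,58],18,134,144),r.get_calibration('wrist')['T'][:3,3]-r.get_position())
a=np.radians(8.55); q=down(a+np.pi/2); go=r.grasp_offset
p=r.get_position(); mill=np.array([527.8,-36])+76*np.array([np.cos(a),np.sin(a)])
r.move_linear([p[0],p[1],240+go],feed=250); snap('wrist','w2')
print('w2',rect('w2',mill,33,142,152),rect('w2',[527.8,-36],18,134,144))
qs=down(np.radians(49.1)); h=[463.9,-278]
for y in(49.1,-130.9): print(y,r.ik([*h,250+go],down(np.radians(y))))
r.movep([*h,200+go],qs); snap('wrist','w3')
print('w3',rect('w3',h,40,88,102),r.get_time_s(),r.get_position())
E
```

```text
(2294, ((591.3619995117188, 68.42137908935547), (43.949886322021484, 43.980186462402344), 50.19371795654297), np.float64(145.11043269735586)) (551, ((515.7592163085938, 57.158203125), (19.712936401367188, 13.782515525817871), 8.76600456237793), np.float64(138.95720997077947)) [-80.08177192 -11.9422528   70.04459544]
w2 (2279, ((605.4346313476562, -25.35417938232422), (43.96574401855469, 43.780181884765625), 50.45282745361328), np.float64(145.1086649885818)) (559, ((530.3474731445312, -36.60338592529297), (20.849021911621094, 13.287996292114258), 8.341140747070312), np.float64(138.93074807876943))
49.1 [-0.03006703  0.29290358  0.60001075  1.83233215 -0.18666472  1.07270618
  1.49676727]
-130.9 [-0.44256097  0.52323679  1.26848562  1.85191275 -0.54271012  1.1774941
 -1.27484186]
w3 (2485, ((466.0214538574219, -278.8432922363281), (22.047609329223633, 59.48896026611328), 51.98916244506836), np.float64(95.79881262813674)) 7.9667 [ 465.20675989 -275.95801089  253.79659351]
```

```bash
python3 - <<'E'
import cv2,numpy as np
a=cv2.imread('pics/w2.png');b=cv2.imread('pics/w3.png')
cv2.imwrite('pics/v2.png',np.hstack([cv2.resize(a[130:400,130:430],(400,360)),cv2.resize(b,(400,300))[:, :] if 0 else cv2.copyMakeBorder(cv2.resize(b,(400,300)),0,60,0,0,cv2.BORDER_CONSTANT)]))
E
```

```text
(no output)
```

View pics/v2.png

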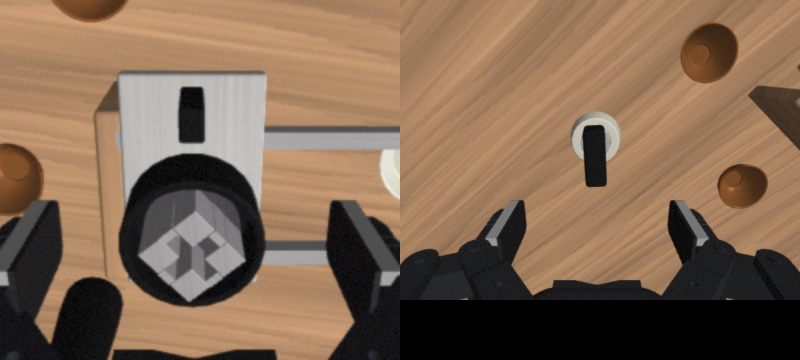

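v2 shows the socket as a diamond at about (192,255) with its slots square to its sides, and the carrier sitting by the -y end block. The handle is in its stand at (595,155). By wrist camera, the socket yaw is 50.3° and the handle's closing direction is 52°, so I'll grasp and lift.

```bash
python3 - <<'E'
from h import *
go=r.grasp_offset; q=down(np.radians(52)); h=[465.5,-278.6]
r.move_linear([*h,81+go],q,feed=120); print(r.get_position(),r.get_wrist_force())
r.grab(80); print(r.get_width(),r.get_wrist_force(),r.get_position())
r.move_linear([*h,290+go],feed=250); print(r.get_width(),r.get_wrist_force())
q2=down(np.radians(50.4)); s=[605,-25.4]
r.movep([s[0]-25,s[1]-20,290+go],q2); r.dwell(.3); snap('wrist','w4')
p=r.get_position(); print(p,r.get_wrist_force(),r.get_time_s())
print('socket',rect('w4',s,33,142,152)); g=p[:2]
print('handle',rect('w4',g,45,297,320))
E
```

```text
[ 465.86947918 -278.86548265  135.52372718] [0.34979481 0.3803577  0.53659168]
0.2452307009612647 [-0.73012763  0.61815568  4.98415239] [ 465.66674983 -278.63582751  135.21855395]
0.25046123223181244 [ 0.26218619 -0.17473024 -1.16513072]
[579.83906096 -46.28924246 344.07609519] [-0.27161914  0.23576895 -1.18873194] 12.0583
socket (1904, ((605.6741943359375, -25.291709899902344), (42.86983108520508, 43.30253219604492), 50.38431930541992), np.float64(145.0445744044259))
handle (11738, ((577.0012817382812, -39.11294174194336), (65.9170913696289, 63.699951171875), 88.52310180664062), np.float64(304.92045657438524))
```

View pics/w4.png

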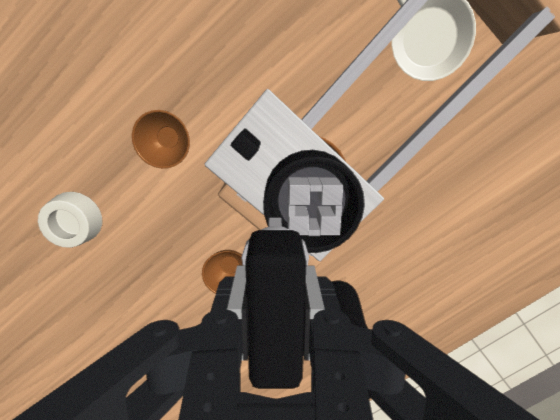

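w4 shows the spindle held, with its handle over rows 232–387 and cols 247–303. The socket is at (316,206), and its slots are aligned with the image axes and so with the handle. I'll measure the handle centre in the same image.

```bash
python3 - <<'E'
from h import *
w,im=cloud('w4'); p=r.get_position(); q=R.from_quat(r.get_orientation())
reg=np.zeros(w.shape[:2],bool); reg[225:395,243:308]=1
m=reg&(im.max(-1)<45)&(w[...,2]>300)&(w[...,2]<312)
t=(w[m]-p)@q.as_matrix()   # tool coords
print(m.sum(),np.percentile(t,[0.5,2,50,98,99.5],axis=0).round(1))
m2=t[np.abs(t[:,2]-np.median(t[:,2]))<3]
print(cv2.minAreaRect(m2[:,:2].astype(np.float32)),np.median(m2[:,2]))
# yaw of tool y
print(np.degrees(np.arctan2(*q.as_matrix()[[1,0],1])), q.as_matrix()[:,2])
# socket centre in tool frame
c=np.array([605.67,-25.29,145.1]); print((c-p)@q.as_matrix())
# blade tip
print(r.get_q())
E
```

```text
7934 [[-28.3 -11.1  34.8]
 [-26.6 -10.4  35.7]
 [  4.2   0.   39.4]
 [ 28.4  10.7  42.8]
 [ 28.9  11.2  43.6]]
((-0.1070098876953125, -0.15946197509765625), (59.07090377807617, 23.411094665527344), 1.812013030052185) 39.372371827696234
50.32119577348247 [ 2.85124714e-04  5.40717494e-05 -9.99999958e-01]
[ -6.43595743  32.60988371 198.98458731]
[-0.38551799  0.32199622  0.49797057  1.67817495 -0.16411468  1.18278961
  1.03143463]
```

```bash
python3 - <<'E'
from h import *
go=r.grasp_offset; q=down(np.radians(50.4)); s=np.array([605.5,-25.3])
r.move_linear([*s,232+go],q,feed=120); r.dwell(.3)
d=s-r.get_position()[:2]; print('err',d); c=s+d
r.move_linear([*c,224+go],feed=60); f0=r.get_wrist_force(); print(r.get_position(),f0)
hit=r.move_linear([*c,196+go],feed=25,threshold=5)
p=r.get_position(); print(hit,p,'bottom z',p[2]-go-75,r.get_wrist_force(),r.get_moment(),r.get_width(),r.get_time_s())
E
```

```text
err [-0.05066593  0.24009472]
[605.09332776 -24.95280805 277.27244458] [ 0.68397266  0.69711065 -1.23262108]
False [605.5441524  -25.09249729 250.0656362 ] bottom z 121.16563620372645 [ 0.38879525  0.16870579 -1.00537672] [ 0.03187364 -0.03477862 -0.03956601] 0.24481282984899222 14.6083
```

It entered freely and the collar is at home height. Now I press.

```bash
python3 - <<'E'
from h import *
go=r.grasp_offset; p=r.get_position(); c=p[:2]
r.grab(110)
for z,t in[(190,None),(186,25),(184.5,22),(183,18)]:
    hit=r.move_linear([605.5,-25.2,z+go],feed=20,threshold=t); p=r.get_position(); f=r.get_wrist_force()
    print(z,hit,'bottom',p[2]-go-75,f,r.get_width())
    if f[2]>22: break
r.dwell(.5); snap('wrist','w5'); snap('scene','s5'); print(r.get_position()[2]-go-75,r.get_wrist_force(),r.get_time_s())
w,im=cloud('w5'); q=R.from_quat(r.get_orientation()).as_matrix()
reg=np.zeros(w.shape[:2],bool); reg[225:395,243:308]=1
t=(w[reg&(im.max(-1)<45)]-r.get_position())@q; t=t[abs(t[:,2]-39.4)<4]; print('handle',np.percentile(t,[1,50,99],axis=0).round(1))
a=cv2.imread('pics/w5.png');b=cv2.imread('pics/s5.png')[130:310,180:360]
cv2.imwrite('pics/v5.png',np.hstack([cv2.resize(a,(480,360)),cv2.resize(b,(320,360)) if 0 else cv2.resize(b[:, 10:170],(320,360))]))
E
```

```text
190 False bottom 115.64426819918404 [-1.94000343  0.26483575  5.67686882] 0.23978646425117983
186 False bottom 111.97307034409772 [-2.50833833  0.52696762  8.93876177] 0.24405594891961216
184.5 False bottom 110.60389453724014 [-2.49100902  1.2822562   9.92272789] 0.24148559565243752
183 False bottom 109.34764766966248 [-3.22611376  0.52800105 10.01087577] 0.24447211213273037
109.31918360337812 [-3.32307011  0.68829908 10.34495554] 16.725
handle [[-27.3 -10.   37.1]
 [  4.5   0.3  39.5]
 [ 28.8  10.9  42.8]]
```

View pics/v5.png

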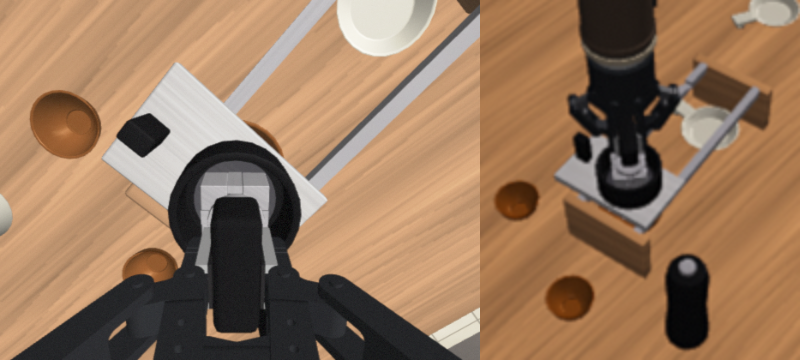

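v5 shows the spindle in the socket, centred in the mill at about (235,200), with the carrier by the -y end block. The force (10 N) hasn't reached the hard stop yet, so I press further.

```bash
python3 - <<'E'
from h import *
go=r.grasp_offset
z=183
while z>176:
    z-=1; r.move_linear([605.5,-25.2,z+go],feed=15); r.dwell(.15); f=r.get_wrist_force()
    print(z,round(r.get_position()[2]-go-75,2),f.round(1),round(r.get_width(),3))
    if f[2]>24: break
r.dwell(.5); snap('wrist','w6'); print(r.get_position(),r.get_wrist_force(),r.get_time_s())
w,im=cloud('w6'); q=R.from_quat(r.get_orientation()).as_matrix()
reg=np.zeros(w.shape[:2],bool); reg[225:395,243:308]=1
t=(w[reg&(im.max(-1)<45)]-r.get_position())@q; t=t[abs(t[:,2]-39.4)<5]; print('handle',np.percentile(t,[1,50,99],axis=0).round(1))
print('block',rect('w6',[605.5,-25.3],33,128,150))
E
```

```text
182 109.2 [-5.5  0.3 18.3] 0.243
181 109.13 [-6.7  1.7 24.7] 0.246
[606.04751252 -25.48046162 238.02015282] [-6.74003382  1.31358783 23.65114869] 18.075
handle [[-27.3 -10.1  35.5]
 [  4.6   0.4  39.4]
 [ 28.9  11.   43.5]]
block (2270, ((602.58251953125, -23.082927703857422), (43.10206985473633, 36.380706787109375), 50.331092834472656), np.float64(135.02823311012745))
```

```bash
python3 - <<'E'
from h import *
print(rect('w6',[530,-36.5],18,134,144))
snap('top','t6'); w,im=cloud('t6')
for n,b in(('bowls t0','t0'),('t6','t6')):
    w,im=cloud(b)
    for xy in([641.7,-178.5],[470.8,-121.9]):
        m=(np.hypot(w[...,0]-xy[0],w[...,1]-xy[1])<45)&(w[...,2]>15)&(w[...,2]<60); print(n,w[m].mean(0).round(1))
    m=(np.hypot(w[...,0]-745,w[...,1]+90)<45)&(w[...,2]>140); print('grinder',w[m].mean(0).round(1))
    m=(np.hypot(w[...,0]-565,w[...,1]-165)<60)&(w[...,2]>4)&(w[...,2]<20)&(w[...,1]>120); print('rest',w[m].mean(0).round(1))
    m=(np.hypot(w[...,0]-609,w[...,1]+80)<90)&(w[...,2]>78)&(w[...,2]<86)&(w[...,1]<-60); print('endR',w[m].mean(0).round(1))
print(r.get_wrist_force(),r.get_time_s())
E
```

```text
(1214, ((530.425537109375, -36.4049186706543), (20.08880615234375, 14.256512641906738), 8.688148498535156), np.float64(138.77751901468534))
bowls t0 [ 638.8 -176.2   25.1]
bowls t0 [ 468.7 -121.2   25.4]
grinder [764.5 -93.9 150.9]
rest [569.8 172.3   9.5]
endR [607.  -78.   81.9]
t6 [ 637.8 -184.2   25. ]
t6 [ 466.7 -141.8   26.6]
grinder [770.  -94.9 152.1]
rest [570.9 173.3   9.4]
endR [nan nan nan]
[-7.15186704  0.64189856 24.65328708] 18.125<stdin>:10: RuntimeWarning: Mean of empty slice.
  ret = um.true_divide(
```

The tab hasn't moved since the click, and the block reads 10 mm lower against its hard stop at 24 N. The shifts in the top view come from the arm blocking part of it, so I'm handing in.

```bash
python3 -c "
from rig import r
print(r.close_job())"
```

```text
the job is handed in; nothing more can be done
None
```

The job is handed in at about 18 s: the carrier is at the station above the largest amber bowl, measured at about -100 mm, and the spindle is meshed, fully home and still held down with about 24 N at the bottom stop, with nothing else seen to have moved, though the arm hid some objects in the last top view.

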